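Unstack the coffee cups onto their saucers

ROBOT

A 6-joint arm with a two-finger parallel gripper is mounted at the origin on the work surface. World frame = base frame: x ahead of the robot, y to its left, z up, the work surface at z = 0. Lengths are in m, angles in rad, forces in N, time in s.
With the tool pointing down it reaches from about 0.325 to 0.775 m from the base axis. Payload 5.5 kg.
Tool frame: the origin (TCP) lies between the finger pads; the fingertips stand 8 mm ahead of it and the grasp point (between the pads) lies 11 mm behind it (tcp_to_tips is the distance from the TCP to the fingertips, in m); z points along the fingers, y is the line along which they close (so a half turn about z gives the same grasp; the last joint's range is limited). The gripper opens to 88 mm and grips with 3 to 60 N. Pads are 20 mm wide; open, the fingers measure 115 mm over their backs; the gripper's body (75 mm by 178 mm) begins 61 mm behind the grasp point.
Start: joints at [1.091, 0.091, 1.231, -0, 1.82, -0.057], TCP at [0.246, 0.547, 0.231] pointing down, gripper open.
Joint ranges: [-2.87, 2.87], [-0.86, 2.18], [0.17, 2.46], [-1.51, 4.65], [0.06, 2.69], [-2.65, 2.65]. Speed limits (rad/s): [2.57, 2.57, 3.01, 3.14, 3.14, 3.14].

INTERFACE

Orientations are given as a unit quaternion [w, x, y, z].
In Python, from bench import * gives the robot as it stands. Calls block until the motion is done:
- move_to(position, orientation): joint-space move of the TCP to a pose.
- move_l(position, speed=0.15, orientation=None): straight line of the TCP; orientation=None keeps the orientation; speed is the mean speed in m/s.
- movej(angles): joint-space move.
- gripper_open() and close(): open the fingers fully, or close them until they stop; the grip force is fixed at half the most.
- hold(seconds).
- inverse_kinematics(position, orientation): joint angles nearest the present ones, or None.
- state(): the state.
- get_image(name): name is "side" or "top" or "wrist"; returns a dict with "frame" (420x560x3 uint8, blue, green, red), "depth" (420x560 float32, m along the optical axis (not along the pixel's ray), 0 where there is no reading), "camera_matrix" (3x3 intrinsics, pixels), "k1" (the pictures are not rectified: a ray, as slopes to the right and down, at radius r is drawn at 1 + k1 r^2 times it, then the intrinsics apply), "view" (4x4, takes a point from world to camera coordinates). Camera axes: x right, y up, looking along -z (the intrinsics and any distortion apply to the point x, -y, -z); pixel columns grow to the right and rows downward; lengths in m; the calibration is good to about 2 mm. A picture is of the moment at which its call begins.
A pose or a line that the arm cannot do raises IKError and nothing moves.
- job_done(): hands the job in; it is judged then, once.
The state is a dict: "time": time; "joint_pos": joint angles; "dq": joint speeds; "joint_torque": joint torques, N m; "ee_pos": TCP position; "ee_rot": TCP orientation; "ft_force": force on the tool from outside, world axes, zero at the start; "moment": the same for the moment, N m; "finger_gap": finger opening in m; "finger_force": force on a finger pad.
Only numpy, scipy, OpenCV 4.12 (cv2) and the standard library are available. Lean on these libraries where they do the work, as an engineer would, in place of code of your own. Each camera call takes 0.05 s, during which the arm holds its last target. There are 200 camera calls.

TASK

Lay out the coffee service: take the stack apart and stand each of the three cups upright in the well of the saucer of its own size, and the little cream jug on the middle of the round wooden stand. Leave the saucers and the stand where they have been laid, set each piece down gently without knocking any over, and don't disturb the steel milk pitcher or the sugar bowl.

Things in the scene. Friction and masses are not known exactly. Their poses are not given: they have to be found in the camera images.
- cup_large: Largest stacking cup, thick blue-glazed stoneware: outer diameter 70 mm (straight sides from 16 mm up), 62 mm high, foot 62 mm wide. Ear handle along its +x, 8 mm thick, reaches 24 mm beyond the body, 18 to 48 mm up. A ledge inside, 8 mm below the rim, carries the next foot. Origin: centre of underside, z up. About 260 g. Starts at the bottom of the stack.
- cup_medium: Middle stacking cup, thick blue-glazed stoneware: outer diameter 61 mm (straight sides from 16 mm up), 56 mm high, foot 53 mm wide. Ear handle along its +x, 8 mm thick, reaches 24 mm beyond the body, 15 to 45 mm up. A ledge inside, 8 mm below the rim, carries the next foot. Origin: centre of underside, z up. About 200 g. Starts standing loosely in the largest cup.
- cup_small: Smallest stacking cup, thick blue-glazed stoneware: outer diameter 52 mm (straight sides from 16 mm up), 50 mm high, foot 44 mm wide. Ear handle along its +x, 8 mm thick, reaches 24 mm beyond the body, 12 to 42 mm up. A ledge inside, 8 mm below the rim, carries the next foot. Origin: centre of underside, z up. About 140 g. Starts standing loosely in the middle cup, with the cream jug in it.
- cream_jug: Little cream jug, blue-glazed stoneware, no handle, topmost piece of the stack: 44 mm outer diameter, straight sides, 50 mm high, foot 36 mm wide; a small pouring lip along its +x sticks out 8 mm at the rim. Origin: centre of underside, z up. About 100 g. Starts standing loosely 8 mm deep in the smallest cup, its rim 194 mm above the counter.
- saucer_large: Largest saucer, blue-glazed stoneware, loose on the counter: 136 mm diameter, rim 14 mm high; round flat well 78 mm in diameter in the middle (about 8 mm wider all round than the foot of the cup of that size), its floor 5 mm above the counter, edged by a step of about 4 mm. Origin: centre of the underside; z up. About 270 g.
- saucer_medium: Middle saucer, blue-glazed stoneware, loose on the counter: 114 mm diameter, rim 14 mm high; round flat well 69 mm in diameter in the middle (about 8 mm wider all round than the foot of the cup of that size), its floor 5 mm above the counter, edged by a step of about 4 mm. Origin: centre of the underside; z up. About 200 g.
- saucer_small: Smallest saucer, blue-glazed stoneware, loose on the counter: 92 mm diameter, rim 14 mm high; round flat well 60 mm in diameter in the middle (about 8 mm wider all round than the foot of the cup of that size), its floor 5 mm above the counter, edged by a step of about 4 mm. Origin: centre of the underside; z up. About 150 g.
- jug_stand: Round stand of brown wood for the cream jug, loose on the counter: 84 mm diameter, 10 mm high, flat on top. Origin: centre of the underside; z up. About 120 g.
- milk_pitcher: Bystander: steel milk-frothing pitcher, loose: body 76 mm diameter, 85 mm high, handle along its +x reaching 68 mm from the axis. Origin: centre of the underside; z up.
- sugar_bowl: Bystander: white lidded sugar bowl with a knob, loose: 80 mm diameter, 76 mm high. Origin: centre of the underside; z up.
Not all that is in view belongs to the job. Leave any yellow look-alike of the cup_small alone.

How it is judged:
At the end, for the whole second after the job is handed in: Each cup stands upright (within 0.12 rad) and still on the saucer of its own size, centred within 10 mm and resting on the floor of the well (height within 3 mm); the cream jug stands upright and still on the wooden stand, centred within 15 mm and resting on it (height within 3 mm) (horizontal distance between cup_large and saucer_large below 0.01 m and z of cup_large in the frame of saucer_large between 0.002 and 0.008 m and angle between each of cup_large, cup_medium, cup_small, cream_jug's own z axis and vertical below 0.12 rad and linear speed of each of cup_large, cup_medium, cup_small, cream_jug below 0.02 m/s and horizontal distance between cup_medium and saucer_medium below 0.01 m and z of cup_medium in the frame of saucer_medium between 0.002 and 0.008 m and horizontal distance between cup_small and saucer_small below 0.01 m and z of cup_small in the frame of saucer_small between 0.002 and 0.008 m and horizontal distance between cream_jug and jug_stand below 0.015 m and z of cream_jug in the frame of jug_stand between 0.007 and 0.013 m); the robot touches nothing.
It fails at once if a saucer or the stand is shifted by more than 30 mm (distance of any of saucer_large, saucer_medium, saucer_small, jug_stand from where it was at the start of the episode above 0.03 m).
It fails at once if the milk pitcher or the sugar bowl is shifted by more than 30 mm or tipped by more than 0.5 rad (distance of any of milk_pitcher, sugar_bowl from where it was at the start of the episode above 0.03 m or angle between any of milk_pitcher, sugar_bowl's own z axis and vertical above 0.5 rad).
It fails at once if a cup or the cream jug is tipped by more than 0.8 rad, or dropped or banged onto its saucer or stand (over 40 N) (angle between any of cup_large, cup_medium, cup_small, cream_jug's own z axis and vertical above 0.8 rad or contact force between cup_large and saucer_large above 40 N or contact force between cup_medium and saucer_medium above 40 N or contact force between cup_small and saucer_small above 40 N or contact force between cream_jug and jug_stand above 40 N).
It also fails if it takes over 141 s, if anything falls off the work surface, if the arm or the gripper's body presses on something with over 40 N, if the wrist force passes 120 N, or if a joint passes its speed limit or range.

## Working session

There is one attempt and no reset: what is moved stays moved. The work goes in short steps, each a Python script; the robot and the scene stay as the last script left them, time stands still between calls to the robot, and variables do not carry over. Pictures are saved under pics/ and viewed, at most 14 in all, crops included, and the job is handed in when it is done.

```bash
mkdir -p pics; cat > h.py <<'E'
from bench import *
import numpy as np, cv2
def grab(n):
    im=get_image(n); return im
def rays(im,uv):
    K=np.array(im["camera_matrix"]);uv=np.atleast_2d(np.asarray(uv,float))
    d=np.c_[(uv[:,0]-K[0,2])/K[0,0],(uv[:,1]-K[1,2])/K[1,1]]
    s=d.copy()
    for _ in range(20): s=d/(1+im["k1"]*(s**2).sum(1,keepdims=True))
    return s
def depth_points(im):
    """HxWx3 world points"""
    h,w=im["depth"].shape
    u,v=np.meshgrid(np.arange(w),np.arange(h))
    s=rays(im,np.c_[u.ravel(),v.ravel()])
    z=im["depth"].ravel()
    c=np.c_[s[:,0]*z,-s[:,1]*z,-z,np.ones(len(z))]
    P=(np.linalg.inv(np.array(im["view"]))@c.T).T[:,:3]
    P[z==0]=np.nan
    return P.reshape(h,w,3)
def plane(im,uv,zw):
    s=rays(im,uv);M=np.linalg.inv(np.array(im["view"]))
    d=np.c_[s[:,0],-s[:,1],-np.ones(len(s))]@M[:3,:3].T
    o=M[:3,3]; t=(zw-o[2])/d[:,2]
    return o+d*t[:,None]
E
python3 - <<'E'
from h import *
for n in("top","side"):
    im=grab(n);cv2.imwrite(f"pics/{n}0.png",im["frame"]);np.save(f"{n}0.npy",im,allow_pickle=True)
    print(n,np.linalg.inv(np.array(im["view"]))[:3].round(3).tolist(),np.array(im["camera_matrix"]).tolist(),im["k1"])
print(state())
E
```

```text
top [[0.002, 0.99, -0.144, 0.449], [-1.0, 0.002, -0.0, -0.004], [0.0, 0.144, 0.99, 0.794]] [[379.2498813232351, 0.0, 276.84026019764417], [0.0, 379.2498813232351, 206.49426019535588], [0.0, 0.0, 1.0]] -0.09156142159443283
side [[-0.971, 0.164, -0.172, 0.425], [-0.237, -0.618, 0.75, 0.587], [0.016, 0.769, 0.639, 0.609]] [[414.0520459900427, 0.0, 274.1664872652021], [0.0, 414.0520459900427, 207.4206312013403], [0.0, 0.0, 1.0]] -0.11022135709682533
{'time': 0.1, 'joint_pos': array([ 1.09130499e+00,  9.17690886e-02,  1.23177814e+00,  1.74843892e-05,
        1.81976155e+00, -5.67154108e-02]), 'dq': array([ 3.66266011e-05, -6.09768344e-04, -2.86753331e-03, -3.23283488e-04,
       -1.24115485e-03, -2.15778778e-03]), 'joint_torque': array([ 2.58410975e-03, -4.47854984e+01, -4.07571065e+01,  7.00620585e-02,
        2.84795609e-02, -9.83430391e-05]), 'ee_pos': array([0.24606767, 0.5469522 , 0.22962143]), 'ee_rot': array([-2.35475660e-04,  2.09814994e-01,  9.77740728e-01, -8.25165311e-04]), 'ft_force': array([-0.70570082, -0.11863034, -0.22096395]), 'moment': array([0.00071732, 0.01709302, 0.00269646]), 'finger_force': 0.0, 'finger_gap': 0.08761579677937494}
```

View pics/top0.png

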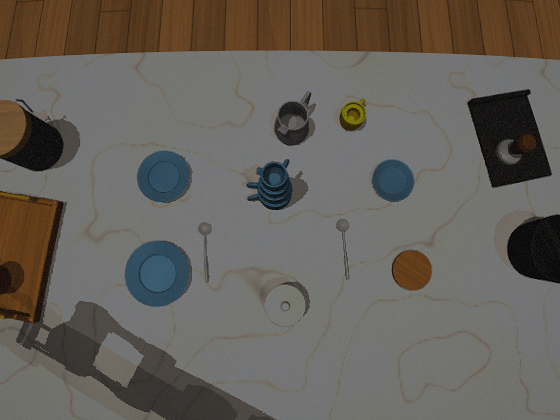

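View pics/side0.png

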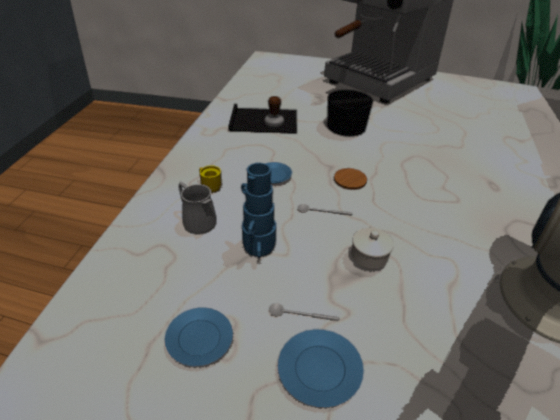

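The top view shows the stack near (272,185), the blue saucers at (158,273), (163,176) and (393,180), and the stand at (411,270). The pitcher is at (293,122), the bowl at (285,303) and the yellow decoy at (353,115).

The side view shows the stack at (259,210).

```bash
cat > m.py <<'E'
from h import *
from scipy.optimize import least_squares
ims={n:np.load(n+"0.npy",allow_pickle=True).item() for n in("top","side")}
im=ims["top"];P=depth_points(im)
hsv=cv2.cvtColor(im["frame"],cv2.COLOR_BGR2HSV)
print("saucer hsv",hsv[273,130],hsv[270,411],hsv[176,145],hsv[205,272],"counter z",np.nanmedian(P[230:260,50:120,2]),P[330,350])
blue=cv2.inRange(hsv,(95,80,30),(120,255,255));brown=cv2.inRange(hsv,(5,100,40),(20,255,255))
def fit(name,mask,uv,z):
    n,l,st,_=cv2.connectedComponentsWithStats(mask)
    c=(l==l[uv[1],uv[0]]).astype(np.uint8)
    k=max(cv2.findContours(c,0,1)[0],key=len)[:,0]
    Q=plane(im,k,z)[:,:2]
    (x,y),r=cv2.minEnclosingCircle(Q.astype(np.float32))
    s=least_squares(lambda p:np.hypot(*(Q-p[:2]).T)-p[2],[x,y,r],loss="soft_l1",f_scale=.002).x
    print(name,s.round(4),len(k))
fit("L",blue,(130,273),.014);fit("M",blue,(145,176),.014);fit("S",blue,(380,180),.014);fit("stand",brown,(411,270),.01)
for n,im_ in ims.items():
    P=depth_points(im_);h=cv2.cvtColor(im_["frame"],cv2.COLOR_BGR2HSV)
    b=cv2.inRange(h,(95,60,10),(125,255,255))>0
    C=np.array([.44,-.0]);ok=b&(P[...,2]>.02)&(np.hypot(P[...,0]-C[0],P[...,1]-C[1])<.12)
    Q=P[ok];print(n,len(Q),Q.mean(0),Q[:,2].max())
    for a,c,r in((.02,.06,.035),(.072,.108,.0305),(.12,.15,.026),(.16,.198,.022)):
        q=Q[(Q[:,2]>a)&(Q[:,2]<c)]
        if len(q)<10: continue
        m=np.median(q[:,:2],0)
        s=least_squares(lambda p:np.hypot(*(q[:,:2]-p).T)-r,m+[0,-.02] if n=="side" else m+[.01,0],loss="soft_l1",f_scale=.001).x
        d=q[:,:2]-s;R=np.hypot(*d.T);o=d[R>r+(.004 if r<.023 else .008)]
        print(n,a,s.round(4),"n",len(q),"res",np.median(abs(R-r)).round(4),"handle",len(o),np.degrees(np.arctan2(*o.mean(0)[::-1])).round(0) if len(o) else "", (np.hypot(*o.T).max().round(3) if len(o) else ""))
    o=cv2.resize(im_["frame"][140:225,230:320] if n=="top" else im_["frame"][150:270,210:300],None,fx=6 if n=="top" else 5,fy=6 if n=="top" else 5,interpolation=cv2.INTER_CUBIC)
    cv2.imwrite(f"pics/{n}crop.png",cv2.convertScaleAbs(o,alpha=1.8))
E
python3 m.py; python3 -c "
import cv2,numpy as np
a=cv2.imread('pics/topcrop.png');b=cv2.imread('pics/sidecrop.png');h=510
b=cv2.resize(b,(250,333));c=np.zeros((510,790,3),np.uint8);c[:,:540]=a;c[:333,540:]=b;cv2.imwrite('pics/crops.png',c)"
```

```text
saucer hsv [100 129  93] [ 14 184 100] [ 99 117  83] [102 126  73] counter z -0.0005755116968060303 [ 0.30998497 -0.15354126  0.00201155]
L [0.4245 0.2434 0.0659] 183
M [0.6283 0.2389 0.0548] 144
S [ 0.6205 -0.2497  0.0436] 115
stand [ 0.4316 -0.2832  0.0404] 111
top 55 [0.5574878  0.00069513 0.04951318] 0.06404241800116584
top 0.02 [0.5912 0.0011] n 36 res 0.0002 handle 0  
side 41 [0.5572589  0.01036823 0.04791129] 0.06271115491422374
side 0.02 [0.5913 0.006 ] n 29 res 0.0003 handle 0
```

View pics/crops.png

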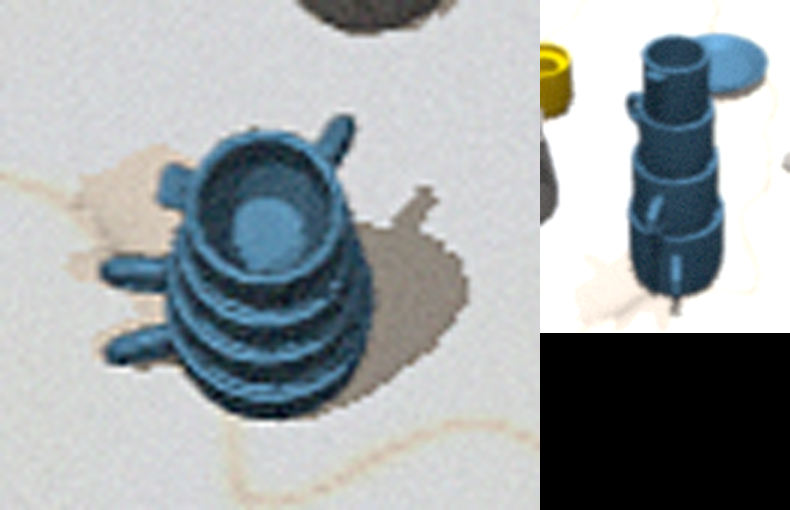

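The crop shows the jug's lip pointing left (+y). The small cup's handle points up and to the right, and the medium and large handles point left. I'll refit the stack with the corrected centre.

```bash
sed -i 's/C=np.array(\[.44,-.0\])/C=np.array([.59,.005])/; s/<.12)$/<.085)/' m.py; python3 m.py | tail -12
python3 - <<'E'
from h import *
import json
im=np.load("top0.npy",allow_pickle=True).item();P=depth_points(im)
# handle tips from top crop pixels (crop/6 + offset), at estimated heights
def px(x,y): return (230+x/6,140+y/6)
for n,uv,z in(("lip tip",px(160,185),.194),("rim centre",px(264,206),.194),("small h tip",px(346,122),.135),("med h tip",px(105,268),.09),("large h tip",px(108,355),.035)):
    print(n,plane(im,uv,z)[0].round(4))
for n,uv,z in(("pitcher",(293,122),.085),("bowl",(285,306),.076)): print(n,plane(im,uv,z)[0].round(3))
E
```

```text
S [ 0.6205 -0.2497  0.0436] 115
stand [ 0.4316 -0.2832  0.0404] 111
top 1375 [0.58293618 0.00416    0.13143806] 0.1961024197018938
top 0.02 [0.592  0.0056] n 179 res 0.0029 handle 19 109.0 0.052
top 0.072 [0.5924 0.0057] n 164 res 0.0025 handle 22 90.0 0.047
top 0.12 [ 5.941e-01 -5.000e-04] n 144 res 0.0035 handle 17 -33.0 0.043
top 0.16 [0.5869 0.0027] n 438 res 0.0026 handle 9 68.0 0.028
side 2456 [0.58530428 0.02060036 0.11343661] 0.19512687024797248
side 0.02 [0.59   0.0016] n 515 res 0.0007 handle 43 105.0 0.059
side 0.072 [0.5904 0.0023] n 500 res 0.0008 handle 62 87.0 0.054
side 0.12 [0.5897 0.0011] n 385 res 0.0007 handle 24 -26.0 0.044
side 0.16 [0.5896 0.003 ] n 599 res 0.0016 handle 18 78.0 0.029
lip tip [0.5952 0.0291 0.194 ]
rim centre [0.5894 0.0009 0.194 ]
small h tip [ 0.6289 -0.023   0.135 ]
med h tip [0.5936 0.0519 0.09  ]
large h tip [0.5748 0.0548 0.035 ]
pitcher [ 0.72  -0.035  0.085]
bowl [ 0.367 -0.019  0.076]
```

```bash
cat > pp.py <<'E'
from h import *
T=.24
def quat(deg):
    a=np.radians(deg); y=np.array([np.cos(a),np.sin(a),0]); z=np.array([0,0,-1.]); x=np.cross(y,z)
    from scipy.spatial.transform import Rotation as R
    q=R.from_matrix(np.c_[x,y,z]).as_quat(); return q[[3,0,1,2]]
def wrap(a): return (a+90)%180-90
def az(p): return np.degrees(np.arctan2(p[1],p[0]))
def pick(xy,base,h,phi):
    phi=az(xy)+wrap(phi-az(xy)); q=quat(phi)
    try: move_l([*xy,T],.3,q)
    except IKError: move_to([*xy,T],q)
    z=base+h-.011
    move_l([*xy,z+.03],.2); move_l([*xy,z],.06)
    f0=state()["ft_force"]; close(); s=state()
    print("gap",round(s["finger_gap"],4),"df",(s["ft_force"]-f0).round(1),"force",round(s["finger_force"],1),"t",round(s["time"],1))
    return phi
def lift():
    p=state()["ee_pos"]; move_l([p[0],p[1],p[2]+.015],.03); move_l([p[0],p[1],T],.15)
def place(xy,base,h,rel):
    q=quat(az(xy)+rel); move_l([*xy,T],.22,q); z=base+h-.011
    move_l([*xy,z+.02],.15); move_l([*xy,z+.005],.03); hold(.2)
    f0=state()["ft_force"][2]
    for k in range(4,-4,-1):
        move_l([*xy,z+k*.001],.01); f=state()["ft_force"][2]-f0
        if f>1.5: break
    print("touch at",k,"mm f",round(f,1),"ee",state()["ee_pos"].round(4),"gap",round(state()["finger_gap"],4))
    gripper_open(); p=state()["ee_pos"]
    move_l([p[0],p[1],p[2]+.06],.08); move_l([p[0],p[1],T],.25); print("t",round(state()["time"],1))
E
python3 - <<'E'
from pp import *
C=(.5903,.0018)
phi=pick(C,.144,.032,78-90); lift()
print(state()["finger_gap"])
im=grab("side");cv2.imwrite("pics/s1.png",im["frame"]);np.save("side1.npy",im,allow_pickle=True)
E
```

```text
gap 0.044 df [ 0.6 -0.6  0.1] force 30.0 t 4.2
0.04435369348992452
```

View pics/s1.png

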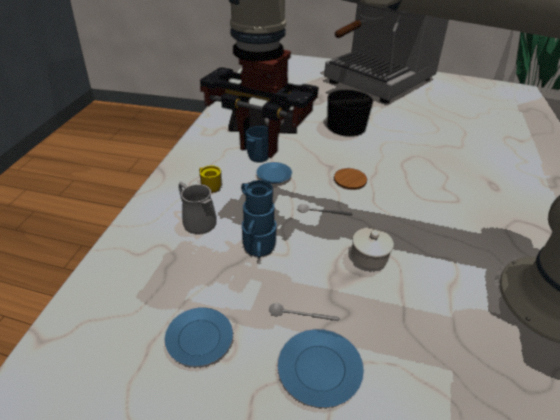

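The jug is held upright at (258,143), and the three-cup stack is still intact at (259,215). Next I'll place the jug, then pick up the small cup.

```bash
python3 - <<'E'
from pp import *
C=(.5903,.0018)
place((.4316,-.2832),.010,.032,wrap(-12-az(C)))
rel=pick(C,.102,.034,-28-90)-az(C); lift()
print(rel,state()["finger_gap"])
im=grab("side");cv2.imwrite("pics/s2.png",im["frame"])
E
```

```text
touch at -1 mm f 6.5 ee [ 0.4317 -0.2833  0.031 ] gap 0.0443
t 13.3
gap 0.0522 df [-0.7 -0.7  0.8] force 30.0 t 17.2
61.82528869477156 0.052445807034020187
```

View pics/s2.png

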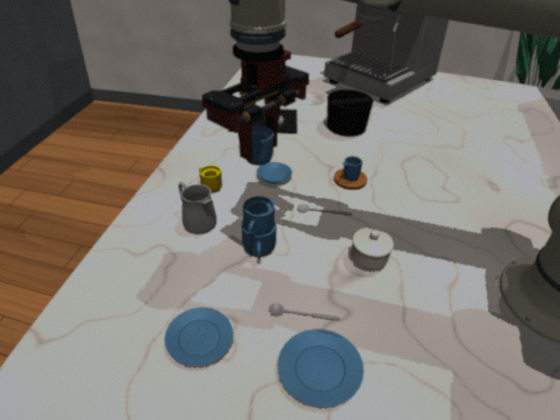

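The jug now stands on its stand at (352,170), the small cup is held, and the lower two cups are intact at (259,228).

```bash
python3 - <<'E'
from pp import *
C=(.5903,.0018)
place((.6205,-.2497),.005,.034,wrap(62-az(C)))
rel=pick(C,.054,.034,87-90)-az(C); lift()
print(rel,state()["finger_gap"])
im=grab("side");cv2.imwrite("pics/s3.png",im["frame"])
E
```

```text
touch at -1 mm f 7.0 ee [ 0.6207 -0.2498  0.0281] gap 0.0522
t 26.2
gap 0.0616 df [ 2.4 -0.4  1.6] force 30.0 t 29.3
-3.174711305228442 0.06133850551467195
```

View pics/s3.png

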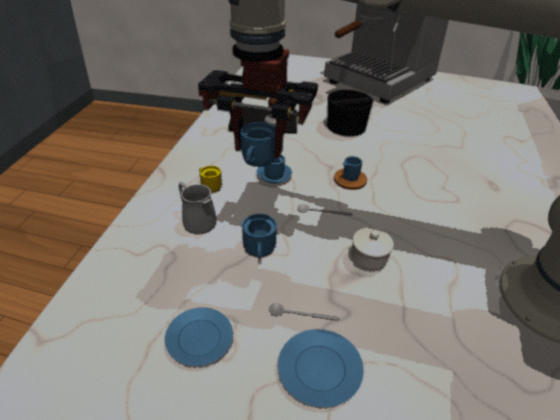

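The small cup sits on its saucer at (274,168), the medium cup is held, and the large cup stands at (259,235). I'll place the medium cup, then re-measure the large one.

```bash
python3 - <<'E'
from pp import *
from scipy.optimize import least_squares
C=(.5903,.0018)
place((.6283,.2389),.005,.034,-3.2)
im=grab("side");cv2.imwrite("pics/s4.png",im["frame"]);P=depth_points(im)
b=cv2.inRange(cv2.cvtColor(im["frame"],cv2.COLOR_BGR2HSV),(95,60,10),(125,255,255))>0
q=P[b&(P[...,2]>.02)&(P[...,2]<.06)&(np.hypot(P[...,0]-.59,P[...,1])<.085)][:,:2]
for y0 in(0,-.02):
    s=least_squares(lambda p:np.hypot(*(q-p).T)-.035,[.59,y0],loss="soft_l1",f_scale=.001).x
    d=q-s;o=d[np.hypot(*d.T)>.043];print(s.round(4),len(q),len(o),np.degrees(np.arctan2(*o.mean(0)[::-1])))
E
```

```text
touch at 0 mm f 2.6 ee [0.6284 0.2389 0.0285] gap 0.0617
t 38.2
[0.5857 0.0064] 972 37 103.2420141309295
[0.5857 0.0064] 972 37 103.24160091161673
```

View pics/s4.png

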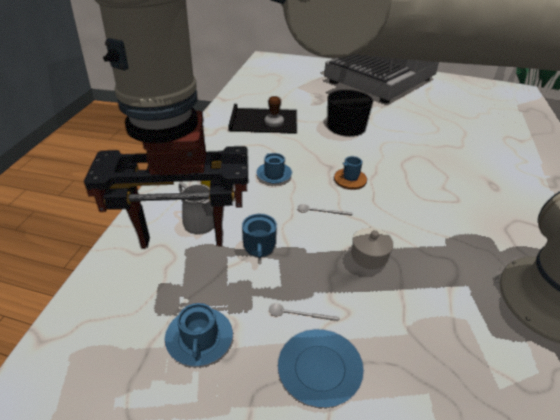

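The medium cup is on its saucer at (198,328). This fit is biased by the cup's visible inner wall, so I'll use a centre close to the first measurement.

```bash
python3 - <<'E'
from pp import *
C=(.5893,.0025)
rel=pick(C,.0,.040,106-90)-az(C); lift()
print(rel,state()["finger_gap"])
place((.4245,.2434),.005,.040,rel)
move_to([.45,.0,.35],quat(0))
for n in("side","top"):
    im=grab(n);cv2.imwrite(f"pics/{n}5.png",im["frame"]);np.save(f"{n}5.npy",im,allow_pickle=True)
E
```

```text
gap 0.0688 df [-0.6  0.  -0. ] force 30.0 t 41.3
15.756934346708562 0.06903758198968082
touch at 0 mm f 2.7 ee [0.4248 0.2435 0.0345] gap 0.0689
t 50.5
```

View pics/side5.png

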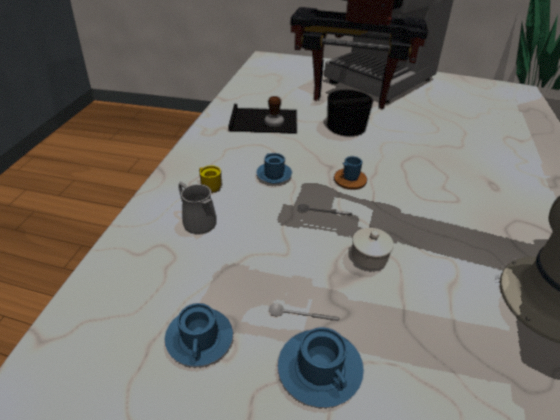

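View pics/top5.png

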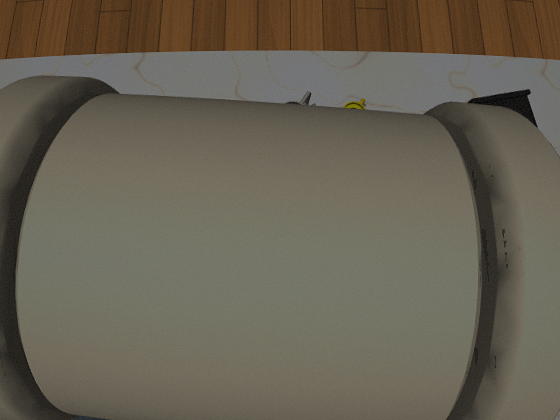

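The side view shows all four pieces placed, but the arm blocks the top view. I'll move it aside and check the centring numerically.

```bash
python3 - <<'E'
from h import *
movej([1.091,0.091,1.231,0,1.82,-.057])
im=grab("top");cv2.imwrite("pics/top6.png",im["frame"]);P=depth_points(im)
from scipy.optimize import least_squares
def circ(k,z,guess):
    Q=plane(im,k,z)[:,:2]
    return least_squares(lambda p:np.hypot(*(Q-p[:2]).T)-p[2],guess,loss="soft_l1",f_scale=.001).x
hsv=cv2.cvtColor(im["frame"],cv2.COLOR_BGR2HSV);blue=cv2.inRange(hsv,(95,80,30),(125,255,255));brown=cv2.inRange(hsv,(5,100,40),(20,255,255))
D=np.nan_to_num(P)
for n,c,H,r,zs,rs,m in(("L",(.4245,.2434),.067,.035,.014,.068,blue),("M",(.6283,.2389),.061,.0305,.014,.057,blue),("S",(.6205,-.2497),.055,.026,.014,.046,blue),("J",(.4316,-.2832),.060,.022,.01,.042,brown)):
    near=np.hypot(D[...,0]-c[0],D[...,1]-c[1])
    rim=((near<r+.02)&(abs(D[...,2]-H)<.006)).astype(np.uint8)
    q=D[rim>0][:,:2]
    k=max(cv2.findContours(rim,0,1)[0],key=len)[:,0]
    a=circ(k,H,[*c,r])
    s=((near<rs+.02)&(m>0)).astype(np.uint8)
    s=circ(max(cv2.findContours(s,0,1)[0],key=len)[:,0],zs,[*c,rs])
    print(n,"rim",a.round(4),"base",s.round(4),"off mm",((a-s)[:2]*1e3).round(1),"zmax",np.percentile(D[rim>0][:,2],90).round(4),len(q))
E
```

```text
L rim [0.4251 0.2411 0.0346] base [0.4245 0.2434 0.0659] off mm [ 0.6 -2.3] zmax 0.0674 253
M rim [0.627  0.2377 0.0292] base [0.6284 0.239  0.0548] off mm [-1.3 -1.4] zmax 0.0615 192
S rim [ 0.6207 -0.2489  0.0259] base [ 0.6206 -0.2499  0.0438] off mm [0.1 1. ] zmax 0.0558 181
J rim [ 0.4309 -0.2815  0.0217] base [ 0.4317 -0.2829  0.0393] off mm [-0.7  1.3] zmax 0.0605 157
```

View pics/top6.png

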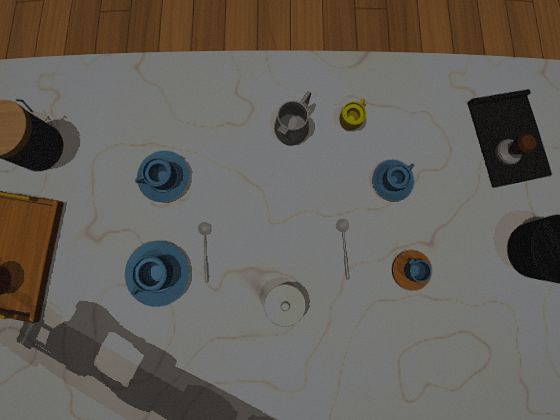

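All four pieces are within 3 mm of centre and at the right heights (cups at (150,273), (158,174) and (397,177), jug at (419,270)). The arm is clear, so I'm handing in.

```bash
python3 -c "
from bench import *
print(job_done())"
```

```text
the job is handed in; nothing more can be done
None
```

I've handed the job in, with each cup upright in its own saucer and the cream jug on its stand; my last camera check put all four within 3 mm of centre at the right height, but the hand-in gave no verdict.

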